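# Dispense three blue coding discs

## Robot

A 6-joint arm with a two-finger parallel gripper is mounted at the origin on a cart in front of the work surface, level with it; the furniture and walls round the work are solid. World frame = base frame: x ahead of the robot, y to its left, z up, the work surface at z = 0. Lengths are in m, angles in rad, forces in N, time in s.
With the tool pointing down it reaches from about 0.35 to 0.775 m from the base axis. Payload 7.3 kg.
Tool frame: the origin (TCP) lies on the centre line of the jaws, within the pads' length; the fingertips stand tip_reach ahead of it and the grasp point (between the pads) lies 6 mm ahead of it (tip_reach is the distance from the TCP to the fingertips, in m); x points along the fingers, y is the direction in which the jaws open and shut, and the axes are right-handed (so a half turn about x gives the same grasp; the last joint's range is limited). The gripper opens to 92 mm and grips with 3 to 60 N. Pads are 19 mm wide; open, the fingers measure 130 mm over their backs; the gripper's body (75 mm by 190 mm) begins 47 mm behind the grasp point.
Start: joints at [1.12, 0.342, 1.524, -0, 1.275, -0.146], TCP at [0.158, 0.501, 0.252] pointing down, gripper open.
Joint ranges: [-2.53, 2.53], [-0.77, 2.02], [0.04, 2.7], [-1, 4.14], [0.28, 2.66], [-3.11, 3.11]. Speed limits (rad/s): [2.57, 2.57, 3.14, 3.14, 3.14, 3.14].

## Interface

Orientations are given as [roll, pitch, yaw] about the fixed x, y, z axes, in that order (R = Rz(yaw) Ry(pitch) Rx(roll)).
In Python, from cell import observe, read_camera, get_calibration, hand_in, tip_reach gives the robot as it stands. The module is installed in compiled form; this text tells all that it offers.
- The arm moves only by the shell command python3 -m crank 'ROWS' [FORCE]. ROWS is JSON, a list of rows, each an object of numbers: "fingers": the opening, from -1 (shut) to 1 (fully open); "tx", "ty", "tz": the shift along the tool's x, y, z in units of 40 mm (1.0 is 40 mm); "roll": the turn about the tool's x in units of 10 degrees (1.0 is 10 degrees). In form: [{"fingers": .., "tx": .., "ty": .., "tz": .., "roll": ..}, ...]. A call has exactly 8 rows; each row is the pose to reach, as a shift and turn from the pose commanded when the call began, along the tool's axes at that moment; what a row does not reach only later rows make up. A row lasts 1/8 s, in which the tool goes at most 62.5 mm and 10.7 degrees, less where a joint would pass 70% of its speed; a pose out of reach is approached as far as the arm can. A call with a gripper value outside its range is refused whole. The fingers move at their own pace and stop on an object; FORCE is the grip in N (left out, the last holds). Time passes only in rows, so rows that repeat a pose let the fingers close, or fill a call up. It gives the time, the measured TCP pose, the force and the opening at its end, in the units of the state.
- observe(): the state, without advancing time (a new reading comes with each control period).
- read_camera(name): name is "scene" or "top" or "wrist"; returns (picture, depth): 480x640x3 uint8, red, green, blue; 480x640 float32, m along the optical axis (not along the pixel's ray), 0 where there is no reading.
- get_calibration(name): a dict with "vertical_fov" (degrees; the focal length in pixels is half the picture's height over the tangent of half this angle, whatever the lens; pixels are square), "cx", "cy" (the principal point, pixels), "pose" (4x4, takes a point from camera to world coordinates); the wrist camera has in their place "T_tool_cam" (4x4, takes a point from camera to tool coordinates, whose origin is the TCP and whose axes are the tool frame's). Camera axes: x right, y down, z forward; pixel columns grow to the right and rows downward; lengths in m; the calibration is good to about 2 mm. A picture is of the moment at which its call begins: read the wrist's pose just before it. get_calibration takes no time and is no camera call.
- hand_in(): hands the job in, once; it reports no verdict.
The state is a dict: "time": time; "qpos": joint angles; "qvel": joint speeds; "joint_efforts": joint torques, N m; "tool_pos": TCP position; "tool_rot": TCP orientation; "contact_force": force on the tool from outside, world axes, zero at the start; "torque": the same for the moment, N m; "opening": finger opening in m.
Only numpy, scipy, OpenCV 4.12 (cv2) and the standard library are available. Lean on these libraries where they do the work, as an engineer would, in place of code of your own. Each camera call takes 0.05 s, during which the arm holds its last target. There are 200 camera calls.

## Task

Three samples are to be weighed, so set out three blue coding discs for them: press the lever of the blue dispenser fully down three times, letting it spring all the way back up after each press, so that exactly three blue discs lie in its tray. Leave the orange dispenser alone and let the lever go at the end.

Things in the scene. Friction and masses are not known exactly. Their poses are not given: they have to be found in the camera images.
- blue_pad (a point): Top centre of the blue press pad (44 x 40 mm) on the blue dispenser's sprung lever; moves with it. Rests 131 mm above the bench; pressed from above it goes 31 mm down to a solid stop (2 N to start, 4 N at the stop) and springs back. Each full stroke and return drops one disc in the tray; half strokes jam. Magazine (107 mm high) 126 mm, tray 191 mm along the point's +y.
- orange_pad (a point): Centre of the top of the orange press pad on the second dispenser, which is the same in form, size and spring but is filled with orange discs; it must not be pressed. Both dispensers are fixed to the bench, their length along y (turned up to 0.25 rad), the lever at the robot's right end and the tray at the left; either may stand left of the other.
- blue_disc_3: Third blue disc from the bottom of the five in the blue magazine: plastic, 32 mm across, 10 mm thick, origin at the centre of its underside. Starts with its underside 70 mm above the bench, and sinks 10 mm for each disc dispensed. Lying in the tray it is less than 46 mm above the bench.
- blue_disc_4: Fourth blue disc from the bottom, of the same form. Starts with its underside 80 mm above the bench; after three discs are dispensed it lies on the magazine floor, 50 mm above the bench, and must stay there.

How it is judged:
At the end, for the whole second after the job is handed in: The third blue disc lies at rest in the blue dispenser's tray (its origin 4 to 46 mm above the bench, 25 to 110 mm sideways from the fourth disc), the fourth disc still lies flat (within 0.2 rad) in the magazine, 47 mm or more above the bench, and the blue lever is back up (pad above 123 mm) (height (world z) of blue_disc_3 between 0.004 and 0.046 m and horizontal distance between blue_disc_3 and blue_disc_4 between 0.025 and 0.11 m and linear speed of blue_disc_3 below 0.03 m/s and height (world z) of blue_disc_4 above 0.047 m and angle between blue_disc_4's own z axis and vertical below 0.2 rad and height (world z) of blue_pad above 0.123 m); the robot touches nothing.
It fails at once if the orange lever is pressed (pad more than about 10 mm down) (height (world z) of orange_pad below 0.121 m).
It also fails if it takes over 35 s, if anything falls off the work surface, if the arm or the gripper's body presses on something with over 40 N, if the wrist force passes 120 N, or if a joint passes its speed limit or range.

## Working session

There is one attempt and no reset: what is moved stays moved. The work goes in short steps, Python scripts to look and compute and a shell command to move; the robot and the scene stay as the last step left them, time stands still between calls to the robot, and variables do not carry over. Pictures are saved under pics/ and viewed, about 8 in all and at most 12, crops included, and the job is handed in when it is done.

```bash
mkdir -p pics; cat > h.py <<'E'
import numpy as np, cv2
from cell import *
def cam(n):
    s=observe(); p,d=read_camera(n); c=get_calibration(n)
    f=240/np.tan(np.radians(c["vertical_fov"])/2)
    return s,p,d,c,f
def pts(d,c,f,T):
    v,u=np.mgrid[:480,:640]
    P=np.stack([(u-c["cx"])/f*d,(v-c["cy"])/f*d,d],-1)
    return P@T[:3,:3].T+T[:3,3]
E
python3 - <<'E'
from h import *
print(observe(),tip_reach)
ims=[]
for n in("scene","top"):
    s,p,d,c,f=cam(n); np.savez(f"{n}.npz",p=p,d=d,T=c["pose"],cx=c["cx"],cy=c["cy"],f=f)
    cv2.imwrite(f"pics/{n}.png",p[...,::-1]); print(n,f,c)
    W=pts(d,c,f,np.array(c["pose"])); np.save(n+"W.npy",W)
    hsv=cv2.cvtColor(p,cv2.COLOR_RGB2HSV)
    for nm,lo,hi in(("blue",95,130),("orange",5,22)):
        m=((hsv[...,0]>=lo)&(hsv[...,0]<=hi)&(hsv[...,1]>110)&(hsv[...,2]>60)).astype(np.uint8)
        k,l,st,ce=cv2.connectedComponentsWithStats(m)
        for i in range(1,k):
            if st[i,4]>40:
                q=W[(l==i)&(d>0)]; print(nm,ce[i].round(),st[i],np.median(q,0).round(3) if len(q) else None)
E
```

```text
{'time': 0.0, 'qpos': array([ 1.12000136e+00,  3.42716626e-01,  1.52501239e+00,  1.79767793e-05,
        1.27540532e+00, -1.46028760e-01]), 'qvel': array([-0.00062401,  0.00074942, -0.0009358 , -0.00042739, -0.00089133,
       -0.00122608]), 'joint_efforts': array([-9.20278508e-04, -4.31234336e+01, -2.44217670e+01,  7.18332105e-02,
        5.58728934e-02, -1.21978260e-04]), 'tool_pos': array([0.1573628 , 0.50047478, 0.25104972]), 'tool_rot': array([-1.72797486,  1.56925455, -2.03274631]), 'contact_force': array([ 0.8261118 , -0.74510531, -0.07555119]), 'torque': array([-0.01815121, -0.00064317, -0.00091597]), 'opening': 0.09185526018457785} 0.025
scene 614.5773491621261 {'vertical_fov': 42.66251110827608, 'cx': 328.8041109992893, 'cy': 238.809700027101, 'pose': array([[ 0.40753893, -0.63119515,  0.6599278 , -0.28241653],
       [-0.91300355, -0.26711639,  0.30833968, -0.39333466],
       [-0.01834498, -0.72817685, -0.68514374,  0.97826911],
       [ 0.        ,  0.        ,  0.        ,  1.        ]])}
blue [195. 229.] [190 220  14  25  84] [0.482 0.285 0.099]
blue [168. 241.] [154 2
[... 1180 characters left out ...]
[0.496 0.385 0.028]
blue [248. 244.] [238 233  21  23 480] [0.491 0.155 0.131]
blue [183. 245.] [174 237  17  16 144] [0.494 0.281 0.099]
blue [ 49. 261.] [ 42 253  15  17  77] [0.474 0.577 0.008]
blue [635. 273.] [629 258  11  32 264] [ 0.423 -0.618  0.018]
blue [626. 273.] [624 263   7  23  57] [ 0.424 -0.601  0.014]
orange [26. 77.] [   0   59   60   36 1593] [0.836 0.597 0.07 ]
orange [ 43. 119.] [   0   91   73   52 1028] [0.752 0.576 0.03 ]
orange [ 13. 120.] [ 10 115   8  11  67] [0.771 0.659 0.007]
orange [444. 221.] [433 209  22  24 488] [ 0.527 -0.205  0.131]
orange [334. 227.] [319 211  40  35 232] [0.532 0.001 0.029]
orange [373. 225.] [366 216  16  18 156] [ 0.524 -0.077  0.1  ]
```

View pics/scene.png

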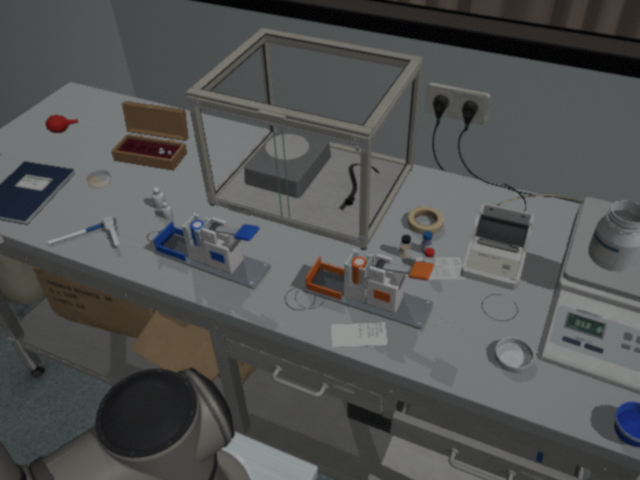

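```bash
python3 - <<'E'
from h import *
from scipy.spatial.transform import Rotation as R
for n in("scene","top"):
    W=np.load(n+"W.npy"); p=np.load(n+".npz")["p"]
    hsv=cv2.cvtColor(p,cv2.COLOR_RGB2HSV)
    m=(hsv[...,0]>=95)&(hsv[...,0]<=130)&(hsv[...,1]>110)&(abs(W[...,2]-.131)<.006)&(abs(W[...,1]-.15)<.06)
    q=W[m]; print(n,m.sum(),q.mean(0),q.min(0),q.max(0), cv2.minAreaRect((q[:,:2]*1000).astype(np.float32)))
    # tall things near travel path
    m=(W[...,2]>.14)&(abs(W[...,0]-.45)<.3)&(abs(W[...,1]-.2)<.4)
    q=W[m]; 
    if len(q): print("tall",len(q),q.min(0),q.max(0))
s=observe(); print(R.from_euler('xyz',s["tool_rot"]).as_matrix().round(3))
E
```

```text
scene 246 [0.48673839 0.15145101 0.13135581] [0.46704705 0.13354448 0.12520608] [0.5105122  0.17294263 0.13672752] ((488.6964416503906, 153.1140899658203), (38.005428314208984, 43.7071533203125), 87.17237091064453)
tall 5805 [ 0.15946468 -0.04669937  0.14010113] [0.74956989 0.4108636  0.32083332]
top 460 [0.49144887 0.15522316 0.13089066] [0.47072193 0.13641224 0.12509313] [0.51233973 0.1746876  0.13692369] ((491.57391357421875, 155.67271423339844), (38.13731002807617, 41.07946014404297), 88.6882553100586)
tall 10824 [ 0.1500652  -0.04432512  0.14022427] [0.7499679  0.49642628 1.15882836]
[[-0.001  0.3    0.954]
 [-0.001  0.954 -0.3  ]
 [-1.    -0.001 -0.   ]]
```

View pics/top.png

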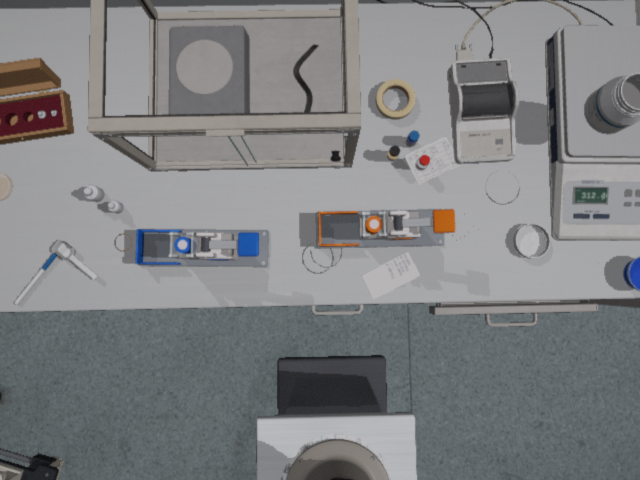

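The scene shows the blue dispenser with its pad at scene pixel (246,232) and top pixel (248,244), which puts it at about (0.490, 0.154, 0.131). The orange pad is at top pixel (444,221), well to the right. The glass shield stands behind both dispensers, so I'll check how far forward its front comes before moving.

```bash
python3 - <<'E'
from h import *
for n in("scene","top"):
    W=np.load(n+"W.npy")
    m=(W[...,2]>.14)&(W[...,2]<.4)&(W[...,0]>.4)&(W[...,1]>-.1)&(W[...,1]<.5)
    q=W[m]; print(n,len(q),np.percentile(q,[0,1,5,50],axis=0).round(3))
    m=(abs(W[...,0]-.49)<.03)&(W[...,1]>.12)&(W[...,1]<.4)
    q=W[m]; print([(y,q[abs(q[:,1]-y)<.008][:,2].max().round(3)) for y in np.arange(.13,.4,.016).round(3)])
d=np.array([.490-.158,.154-.501])
print("ty",(d@[.3,.954])/.04,"tz",(d@[.954,-.3])/.04)
E
```

```text
scene 27921 [[ 0.638 -0.1    0.14 ]
 [ 0.653 -0.095  0.144]
 [ 0.655 -0.07   0.159]
 [ 1.021  0.149  0.304]]
[(np.float64(0.13), np.float64(0.137)), (np.float64(0.146), np.float64(0.139)), (np.float64(0.162), np.float64(0.135)), (np.float64(0.178), np.float64(0.13)), (np.float64(0.194), np.float64(0.121)), (np.float64(0.21), np.float64(0.118)), (np.float64(0.226), np.float64(0.119)), (np.float64(0.242), np.float64(0.119)), (np.float64(0.258), np.float64(0.117)), (np.float64(0.274), np.float64(0.111)), (np.float64(0.29), np.float64(0.11)), (np.float64(0.306), np.float64(0.113)), (np.float64(0.322), np.float64(0.031)), (np.float64(0.338), np.float64(0.033)), (np.float64(0.354), np.float64(0.031)), (np.float64(0.37), np.float64(0.032)), (np.float64(0.386), np.float64(0.049))]
top 10479 [[ 0.64  -0.045  0.14 ]
 [ 0.648 -0.043  0.151]
 [ 0.655 -0.039  0.223]
 [ 0.672  0.175  0.315]]
[(np.float64(0.13), np.float64(0.137)), (np.float64(0.146), np.float64(0.14)), (np.float64(0.162), np.float64(0.134)), (np.float64(0.178), np.float64(0.131)), (np.float64(0.194), np.float64(0.124)), (np.float64(0.21), np.float64(0.119)), (np.float64(0.226), np.float64(0.12)), (np.float64(0.242), np.float64(0.119)), (np.float64(0.258), np.float64(0.121)), (np.float64(0.274), np.float64(0.109)), (np.float64(0.29), np.float64(0.109)), (np.float64(0.306), np.float64(0.11)), (np.float64(0.322), np.float64(0.032)), (np.float64(0.338), np.float64(0.03)), (np.float64(0.354), np.float64(0.032)), (np.float64(0.37), np.float64(0.033)), (np.float64(0.386), np.float64(0.049))]
ty -5.78595 tz 10.520699999999998
```

```bash
python3 -m crank '[{"fingers":-1,"tx":0,"ty":-0.6,"tz":1.05,"roll":0},{"fingers":-1,"tx":0,"ty":-1.3,"tz":2.4,"roll":0},{"fingers":-1,"tx":0,"ty":-2.05,"tz":3.75,"roll":0},{"fingers":-1,"tx":0,"ty":-2.8,"tz":5.1,"roll":0},{"fingers":-1,"tx":0,"ty":-3.55,"tz":6.45,"roll":0},{"fingers":-1,"tx":0,"ty":-4.3,"tz":7.8,"roll":0},{"fingers":-1,"tx":0,"ty":-5.05,"tz":9.15,"roll":0},{"fingers":-1,"tx":0,"ty":-5.5,"tz":10,"roll":0}]' 20
python3 -m crank '[{"fingers":-1,"tx":0,"ty":-0.15,"tz":0.3,"roll":0},{"fingers":-1,"tx":0,"ty":-0.3,"tz":0.5,"roll":0},{"fingers":-1,"tx":0,"ty":-0.3,"tz":0.5,"roll":0},{"fingers":-1,"tx":0,"ty":-0.3,"tz":0.5,"roll":0},{"fingers":-1,"tx":0,"ty":-0.3,"tz":0.5,"roll":0},{"fingers":-1,"tx":0,"ty":-0.3,"tz":0.5,"roll":0},{"fingers":-1,"tx":0,"ty":-0.3,"tz":0.5,"roll":0},{"fingers":-1,"tx":0,"ty":-0.3,"tz":0.5,"roll":0}]'
python3 - <<'E'
from h import *
from scipy.spatial.transform import Rotation as R
s,p,d,c,f=cam("wrist"); cv2.imwrite("pics/w1.png",p[...,::-1])
T=np.eye(4);T[:3,:3]=R.from_euler('xyz',s["tool_rot"]).as_matrix();T[:3,3]=s["tool_pos"]
print(T.round(3),c["T_tool_cam"].round(3))
W=pts(d,c,f,T@c["T_tool_cam"])
hsv=cv2.cvtColor(p,cv2.COLOR_RGB2HSV)
m=(hsv[...,0]>=95)&(hsv[...,0]<=130)&(hsv[...,1]>110)&(abs(W[...,2]-.131)<.008)
q=W[m];print(m.sum(),np.median(q,0),np.percentile(q,[1,99],axis=0))
if len(q): print(cv2.minAreaRect((q[:,:2]*1000).astype(np.float32)))
E
```

```text
time: 1.1
tool_pos: [0.4745, 0.1686, 0.2514]
tool_rot: [-2.267, 1.57, -2.574]
contact_force: [0.6, -0.1, 0.6]
opening: 0.0166
time: 2.1
tool_pos: [0.4885, 0.1535, 0.2517]
tool_rot: [1.193, 1.571, 0.888]
contact_force: [1.3, 0.4, 0.6]
opening: 0.0005
[[ 0.     0.3    0.954  0.489]
 [ 0.     0.954 -0.3    0.154]
 [-1.     0.     0.     0.252]
 [ 0.     0.     0.     1.   ]] [[-0.002 -0.293  0.956 -0.133]
 [ 1.    -0.001  0.002  0.   ]
 [ 0.001  0.956  0.293 -0.079]
 [ 0.     0.     0.     1.   ]]
2909 [0.48977371 0.15683835 0.13075419] [[0.47037614 0.1383084  0.12583096]
 [0.51160736 0.17557569 0.13462548]]
((491.30743408203125, 156.81544494628906), (38.37192916870117, 42.79384231567383), 88.09840393066406)
```

View pics/w1.png

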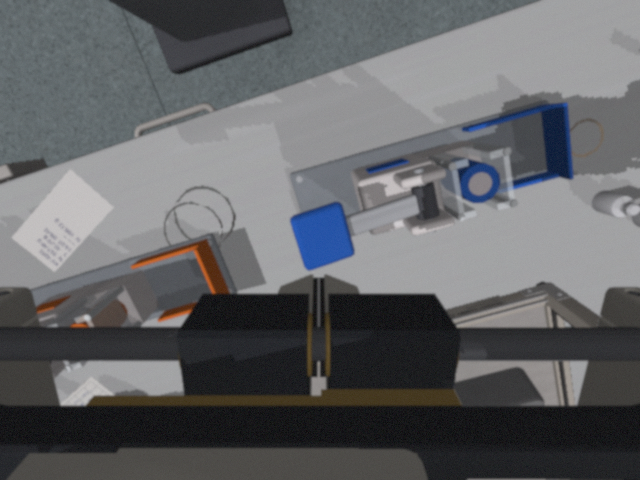

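The wrist view has the pad at pixel (323,236), centred at about (0.491, 0.157), just under the shut fingertips at (318,285). The three cameras agree within 4 mm. I'll go down now and feel for the stop.

```bash
python3 -m crank '[{"fingers":-1,"tx":0.6,"ty":0.05,"tz":0,"roll":0},{"fingers":-1,"tx":1.3,"ty":0.05,"tz":0,"roll":0},{"fingers":-1,"tx":2.0,"ty":0.05,"tz":0,"roll":0},{"fingers":-1,"tx":2.4,"ty":0.05,"tz":0,"roll":0},{"fingers":-1,"tx":2.7,"ty":0.05,"tz":0,"roll":0},{"fingers":-1,"tx":2.9,"ty":0.05,"tz":0,"roll":0},{"fingers":-1,"tx":3.0,"ty":0.05,"tz":0,"roll":0},{"fingers":-1,"tx":3.0,"ty":0.05,"tz":0,"roll":0}]'
python3 -m crank '[{"fingers":-1,"tx":0.05,"ty":0,"tz":0,"roll":0},{"fingers":-1,"tx":0.1,"ty":0,"tz":0,"roll":0},{"fingers":-1,"tx":0.15,"ty":0,"tz":0,"roll":0},{"fingers":-1,"tx":0.18,"ty":0,"tz":0,"roll":0},{"fingers":-1,"tx":0.2,"ty":0,"tz":0,"roll":0},{"fingers":-1,"tx":0.2,"ty":0,"tz":0,"roll":0},{"fingers":-1,"tx":0.2,"ty":0,"tz":0,"roll":0},{"fingers":-1,"tx":0.2,"ty":0,"tz":0,"roll":0}]'
```

```text
time: 3.15
tool_pos: [0.4894, 0.1553, 0.1319]
tool_rot: [0.345, 1.57, 0.04]
contact_force: [0.1, -2.5, 3.9]
opening: 0.0004
time: 4.15
tool_pos: [0.4893, 0.1555, 0.1238]
tool_rot: [0.918, 1.57, 0.613]
contact_force: [1.9, -0.7, 4.3]
opening: 0.0004
```

```bash
python3 -m crank '[{"fingers":-1,"tx":0.03,"ty":0,"tz":0,"roll":0},{"fingers":-1,"tx":0.05,"ty":0,"tz":0,"roll":0},{"fingers":-1,"tx":0.05,"ty":0,"tz":0,"roll":0},{"fingers":-1,"tx":0.05,"ty":0,"tz":0,"roll":0},{"fingers":-1,"tx":0.05,"ty":0,"tz":0,"roll":0},{"fingers":-1,"tx":0.05,"ty":0,"tz":0,"roll":0},{"fingers":-1,"tx":0.05,"ty":0,"tz":0,"roll":0},{"fingers":-1,"tx":0.05,"ty":0,"tz":0,"roll":0}]'
```

```text
time: 5.15
tool_pos: [0.4895, 0.1556, 0.1229]
tool_rot: [0.564, 1.569, 0.259]
contact_force: [-1.1, -1.5, 12.9]
opening: 0.0006
```

The force jumped to 12.9 N at a nominal tip height of 98 mm, so the solid stop is reached. I'll lift, let the lever spring back, and check with the cameras.

```bash
python3 -m crank '[{"fingers":-1,"tx":-0.3,"ty":0,"tz":0,"roll":0},{"fingers":-1,"tx":-0.7,"ty":0,"tz":0,"roll":0},{"fingers":-1,"tx":-1.25,"ty":0,"tz":0,"roll":0},{"fingers":-1,"tx":-1.25,"ty":0,"tz":0,"roll":0},{"fingers":-1,"tx":-1.25,"ty":0,"tz":0,"roll":0},{"fingers":-1,"tx":-1.25,"ty":0,"tz":0,"roll":0},{"fingers":-1,"tx":-1.25,"ty":0,"tz":0,"roll":0},{"fingers":-1,"tx":-1.25,"ty":0,"tz":0,"roll":0}]'
cat > look.py <<'E'
import sys
from h import *
from scipy.spatial.transform import Rotation as R
s,p,d,c,f=cam("wrist")
T=np.eye(4);T[:3,:3]=R.from_euler('xyz',s["tool_rot"]).as_matrix();T[:3,3]=s["tool_pos"]
s2,p2,d2,c2,f2=cam("scene")
out=np.hstack([cv2.resize(p,(400,300)),cv2.resize(p2[180:300,110:270],(400,300),interpolation=cv2.INTER_CUBIC)])
cv2.imwrite(f"pics/{sys.argv[1]}.png",out[...,::-1])
for n,P,D,W in(("wrist",p,d,pts(d,c,f,T@c["T_tool_cam"])),("scene",p2,d2,pts(d2,c2,f2,c2["pose"]))):
    hsv=cv2.cvtColor(P,cv2.COLOR_RGB2HSV)
    b=((hsv[...,0]>=95)&(hsv[...,0]<=130)&(hsv[...,1]>110)&(hsv[...,2]>50)&(W[...,0]>.43)&(W[...,0]<.56)&(D>0))
    for k,lo,hi in(("pad",.10,.20),("magazine",.265,.30)):
        m=b&(W[...,1]>lo)&(W[...,1]<hi)&(W[...,2]>.06); q=W[m]
        if len(q): print(n,k,len(q),np.median(q,0).round(3),"z95",np.percentile(q[:,2],95).round(4))
E
python3 look.py p1
```

```text
time: 6.15
tool_pos: [0.489, 0.1554, 0.1714]
tool_rot: [-2.899, 1.57, 3.079]
contact_force: [-0.5, 0.3, -0.5]
opening: 0.0008
wrist pad 2803 [0.479 0.16  0.13 ] z95 0.1483
wrist magazine 990 [0.494 0.288 0.09 ] z95 0.0914
scene pad 218 [0.483 0.151 0.131] z95 0.1355
scene magazine 36 [0.48  0.286 0.082] z95 0.0939
```

View pics/p1.png

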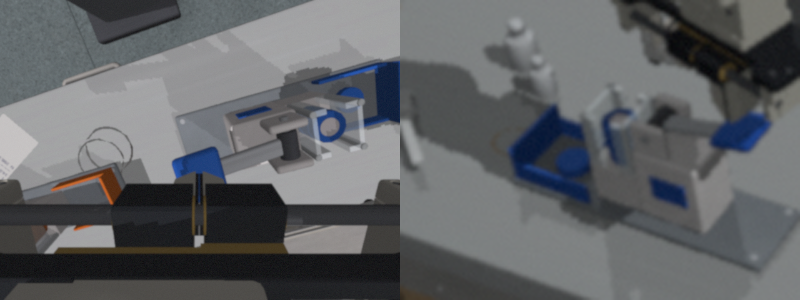

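One disc lies in the tray (right panel, about (572,162)). The top of the stack went from 100 to 90 mm, and the pad is back up at 131 mm. Second press.

```bash
python3 -m crank '[{"fingers":-1,"tx":0.3,"ty":0,"tz":0,"roll":0},{"fingers":-1,"tx":0.6,"ty":0,"tz":0,"roll":0},{"fingers":-1,"tx":0.9,"ty":0,"tz":0,"roll":0},{"fingers":-1,"tx":1.1,"ty":0,"tz":0,"roll":0},{"fingers":-1,"tx":1.2,"ty":0,"tz":0,"roll":0},{"fingers":-1,"tx":1.27,"ty":0,"tz":0,"roll":0},{"fingers":-1,"tx":1.27,"ty":0,"tz":0,"roll":0},{"fingers":-1,"tx":1.27,"ty":0,"tz":0,"roll":0}]'
python3 -m crank '[{"fingers":-1,"tx":-0.3,"ty":0,"tz":0,"roll":0},{"fingers":-1,"tx":-0.7,"ty":0,"tz":0,"roll":0},{"fingers":-1,"tx":-1.27,"ty":0,"tz":0,"roll":0},{"fingers":-1,"tx":-1.27,"ty":0,"tz":0,"roll":0},{"fingers":-1,"tx":-1.27,"ty":0,"tz":0,"roll":0},{"fingers":-1,"tx":-1.27,"ty":0,"tz":0,"roll":0},{"fingers":-1,"tx":-1.27,"ty":0,"tz":0,"roll":0},{"fingers":-1,"tx":-1.27,"ty":0,"tz":0,"roll":0}]'
python3 look.py p2
```

```text
time: 7.25
tool_pos: [0.4894, 0.1554, 0.1227]
tool_rot: [0.368, 1.569, 0.064]
contact_force: [-4.4, -2.9, 17.2]
opening: 0.0005
time: 8.25
tool_pos: [0.489, 0.1554, 0.1714]
tool_rot: [-2.794, 1.57, -3.099]
contact_force: [0.2, 0.8, -0.4]
opening: 0.0002
wrist pad 2806 [0.479 0.16  0.13 ] z95 0.1477
wrist magazine 585 [0.5   0.293 0.08 ] z95 0.0813
scene pad 221 [0.484 0.151 0.131] z95 0.1356
scene magazine 25 [0.481 0.287 0.078] z95 0.0828
```

View pics/p2.png

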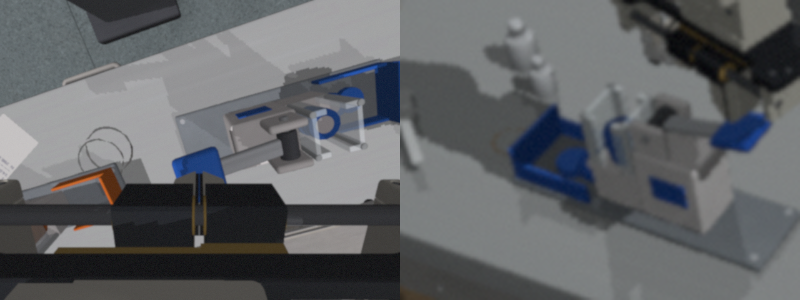

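The second stroke also reached the stop (17 N). The stack top is now 80 mm, and the second disc lies on or against the first in the tray (right panel, about (572,160)). Third press, then back off higher.

```bash
python3 -m crank '[{"fingers":-1,"tx":0.3,"ty":0,"tz":0,"roll":0},{"fingers":-1,"tx":0.6,"ty":0,"tz":0,"roll":0},{"fingers":-1,"tx":0.9,"ty":0,"tz":0,"roll":0},{"fingers":-1,"tx":1.1,"ty":0,"tz":0,"roll":0},{"fingers":-1,"tx":1.2,"ty":0,"tz":0,"roll":0},{"fingers":-1,"tx":1.27,"ty":0,"tz":0,"roll":0},{"fingers":-1,"tx":1.27,"ty":0,"tz":0,"roll":0},{"fingers":-1,"tx":1.27,"ty":0,"tz":0,"roll":0}]'
python3 -m crank '[{"fingers":-1,"tx":-0.3,"ty":0,"tz":0,"roll":0},{"fingers":-1,"tx":-0.7,"ty":0,"tz":0,"roll":0},{"fingers":-1,"tx":-1.27,"ty":0,"tz":0,"roll":0},{"fingers":-1,"tx":-1.8,"ty":0,"tz":0,"roll":0},{"fingers":-1,"tx":-2.4,"ty":0,"tz":0,"roll":0},{"fingers":-1,"tx":-3,"ty":0,"tz":0,"roll":0},{"fingers":-1,"tx":-3.2,"ty":0,"tz":0,"roll":0},{"fingers":-1,"tx":-3.2,"ty":0,"tz":0,"roll":0}]'
sed -i 's/W\[...,2\]>.06/W[...,2]>.045/' look.py; python3 look.py p3
python3 - <<'E'
from h import *
s,p,d,c,f=cam("scene"); W=pts(d,c,f,c["pose"]); hsv=cv2.cvtColor(p,cv2.COLOR_RGB2HSV)
for nm,lo,hi,a,b in(("blue tray",95,130,.31,.40),("orange pad",5,22,-.24,-.17)):
    m=(hsv[...,0]>=lo)&(hsv[...,0]<=hi)&(hsv[...,1]>110)&(W[...,1]>a)&(W[...,1]<b)&(W[...,0]>.43)&(W[...,0]<.56)
    print(nm,m.sum(),np.percentile(W[m],[5,50,95],axis=0).round(3))
print(s["time"],s["contact_force"])
E
```

```text
time: 9.35
tool_pos: [0.4895, 0.1554, 0.1227]
tool_rot: [0.361, 1.569, 0.057]
contact_force: [-3.9, -2.7, 18.4]
opening: 0.0003
time: 10.35
tool_pos: [0.489, 0.1556, 0.2487]
tool_rot: [1.993, 1.57, 1.689]
contact_force: [-0.6, 0.1, -1.1]
opening: 0.0001
wrist pad 2973 [0.49  0.157 0.131] z95 0.1339
wrist magazine 281 [0.5   0.293 0.07 ] z95 0.0716
scene pad 254 [0.487 0.151 0.131] z95 0.1359
scene magazine 19 [0.481 0.288 0.07 ] z95 0.0732
blue tray 658 [[0.46  0.319 0.01 ]
 [0.483 0.368 0.022]
 [0.528 0.387 0.042]]
orange pad 335 [[ 0.505 -0.225  0.126]
 [ 0.522 -0.209  0.131]
 [ 0.543 -0.191  0.136]]
10.45 [ 0.03591471 -0.52702157 -0.38228351]
```

View pics/p3.png

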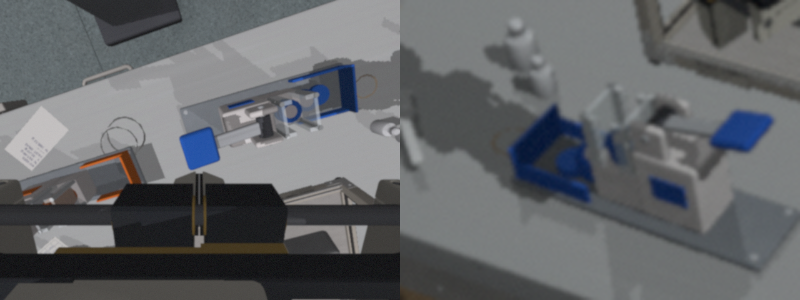

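The stack top is 70 mm, so discs 4 and 5 remain with disc 4 on the floor. The lever is up at 131 mm and the orange pad is untouched at 131 mm. I'll check how the third disc lies in the tray.

```bash
python3 - <<'E'
from h import *
from scipy.spatial.transform import Rotation as R
ims=[]
for n in("wrist","top"):
    s,p,d,c,f=cam(n)
    if n=="wrist":
        T=np.eye(4);T[:3,:3]=R.from_euler('xyz',s["tool_rot"]).as_matrix();T[:3,3]=s["tool_pos"];T=T@c["T_tool_cam"]
        cr=p[90:240,420:600]
    else: T=c["pose"]; cr=p[220:275,130:196]
    ims.append(cv2.resize(cr,(400,330),interpolation=cv2.INTER_CUBIC))
    W=pts(d,c,f,T); hsv=cv2.cvtColor(p,cv2.COLOR_RGB2HSV)
    m=(hsv[...,0]>=95)&(hsv[...,0]<=130)&(hsv[...,1]>110)&(W[...,0]>.473)&(W[...,0]<.52)&(W[...,1]>.30)&(W[...,1]<.375)
    q=W[m]; print(n,len(q),np.percentile(q,[2,25,50,75,98],axis=0).round(3))
    print("z hist",np.histogram(q[:,2],np.arange(0,.08,.005))[0])
    h=q[q[:,2]>np.percentile(q[:,2],90)-.007]; print("top disc",h.mean(0).round(3),h.min(0).round(3),h.max(0).round(3))
cv2.imwrite("pics/p4.png",np.hstack(ims)[...,::-1])
E
```

```text
wrist 589 [[0.482 0.332 0.014]
 [0.487 0.349 0.018]
 [0.495 0.354 0.018]
 [0.503 0.358 0.019]
 [0.512 0.364 0.035]]
z hist [  0   4  13 540   6   1  12   7   4   0   0   0   0   1   0]
top disc [0.495 0.353 0.019] [0.481 0.3   0.013] [0.513 0.366 0.107]Traceback (most recent call last):
  File "<stdin>", line 13, in <module>
    return _quantile_unchecked(
        a, q, axis, out, overwrite_input, method, keepdims, weights)
    return _ureduce(a,
                    func=_quantile_ureduce_func,
    ...<5 lines>...
                    overwrite_input=overwrite_input,
                    method=method)
    r = func(a, **kwargs)
    result = _quantile(arr,
                       quantiles=q,
    ...<2 lines>...
                       out=out,
                       weights=wgt)
    slices_having_nans = np.isnan(arr[-1, ...])
                                  ~~~^^^^^^^^^
IndexError: index -1 is out of bounds for axis 0 with size 0
```

The tray's visible disc top is at 18 mm, and the magazine hides the rest from here. I'll move the wrist camera over the tray, which also takes the robot clear.

```bash
python3 -m crank '[{"fingers":-1,"tx":-0.3,"ty":0.5,"tz":-0.2,"roll":0},{"fingers":-1,"tx":-0.6,"ty":1.3,"tz":-0.4,"roll":0},{"fingers":-1,"tx":-0.8,"ty":2.2,"tz":-0.8,"roll":0},{"fingers":-1,"tx":-1,"ty":3.1,"tz":-1,"roll":0},{"fingers":-1,"tx":-1,"ty":3.9,"tz":-1,"roll":0},{"fingers":-1,"tx":-1,"ty":4.5,"tz":-1,"roll":0},{"fingers":-1,"tx":-1,"ty":4.5,"tz":-1,"roll":0},{"fingers":-1,"tx":-1,"ty":4.5,"tz":-1,"roll":0}]'
python3 - <<'E'
from h import *
from scipy.spatial.transform import Rotation as R
s,p,d,c,f=cam("wrist")
T=np.eye(4);T[:3,:3]=R.from_euler('xyz',s["tool_rot"]).as_matrix();T[:3,3]=s["tool_pos"];T=T@c["T_tool_cam"]
W=pts(d,c,f,T); hsv=cv2.cvtColor(p,cv2.COLOR_RGB2HSV)
b=(hsv[...,0]>=95)&(hsv[...,0]<=130)&(hsv[...,1]>110)&(W[...,0]>.475)&(W[...,0]<.515)
for y in np.arange(.26,.40,.01):
    q=W[b&(abs(W[...,1]-y)<.005)]
    if len(q): print(round(y,3),len(q),np.percentile(q[:,2],[5,50,95]).round(3),q[:,0].mean().round(3))
s2,p2,*_=cam("scene")
out=np.hstack([p[60:300,160:480],cv2.resize(p2[200:290,140:260],(320,240),interpolation=cv2.INTER_CUBIC)])
cv2.imwrite("pics/p4.png",out[...,::-1])
E
```

```text
time: 11.6
tool_pos: [0.5048, 0.3384, 0.2884]
tool_rot: [-2.197, 1.569, -2.502]
contact_force: [0.4, 0.1, 0.1]
opening: 0.0004
0.27 92 [0.068 0.07  0.071] 0.495
0.28 131 [0.069 0.07  0.071] 0.494
0.29 79 [0.069 0.07  0.071] 0.498
0.31 78 [0.028 0.029 0.031] 0.497
0.32 106 [0.03  0.033 0.036] 0.494
0.33 202 [0.03  0.038 0.364] 0.493
0.34 249 [0.017 0.022 0.042] 0.495
0.35 270 [0.016 0.018 0.353] 0.496
0.36 216 [0.017 0.018 0.366] 0.495
0.37 45 [0.018 0.364 0.371] 0.485
0.38 26 [0.349 0.367 0.371] 0.488
0.39 245 [0.012 0.043 0.365] 0.495
0.4 15 [0.363 0.368 0.371] 0.497
```

View pics/p4.png

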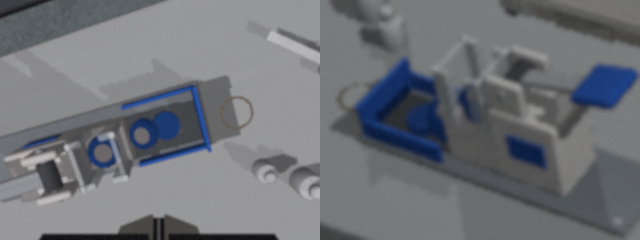

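In the left panel the flat disc is at (167,124) and the upper disc at (143,133). The upper disc leans on the ones below, centred at about y = 0.325 with its underside near 26 mm. That is about 42 mm from disc 4, so it is inside the limits. The two remaining discs at (102,153) lie flat with their top at 70 mm, and the lever is up. The robot touches nothing, so I'm handing in.

```bash
python3 -c "
from cell import *
print(observe()['time'],observe()['contact_force']);print(hand_in())"
```

```text
11.7 [-0.24171646 -0.672731   -0.31430849]
the job is handed in; nothing more can be done
None
```

I pressed the blue lever fully down three times, let it spring back up after each press, and handed the job in at 11.7 s of the 35 s allowed. The wrist force showed 13, 17 and 18 N at the solid stop, so all three were full strokes.

- **Magazine:** The top of the stack sank from 100 to 90, 80 and then 70 mm. Two discs remain, lying flat, with disc 4 on the magazine floor.
- **Third disc:** It is in the tray, leaning on the discs below rather than lying flat. I estimate its underside is about 26 mm above the bench and about 42 mm sideways from disc 4, both within the limits.
- **Disc count:** I saw only two of the three dispensed discs in the final picture. The second must lie hidden under the third, so the count of three comes from the drop in the stack.
- **Levers:** The blue pad measured 131 mm, fully up. The orange pad also measured 131 mm after the last press, so it was not pressed.
- **Robot:** The arm was clear of everything, with the force reading near zero.

One close-up check of the tray failed because the arm blocked the top camera. I repeated it with the wrist camera over the tray. No checks disagreed.

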